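Preset a drive unit before its belt goes on

ROBOT

A 6-joint arm with a two-finger parallel gripper is mounted at the origin on the work surface. World frame = base frame: x ahead of the robot, y to its left, z up, the work surface at z = 0. Lengths are in m, angles in rad, forces in N, time in s.
With the tool pointing down it reaches from about 0.35 to 1 m from the base axis. Payload 7.1 kg.
Tool frame: the origin (TCP) lies on the centre line of the jaws, within the pads' length; the fingertips stand 25 mm ahead of it and the grasp point (between the pads) lies 6 mm ahead of it; z points along the fingers, y is the line along which they close (so a half turn about z gives the same grasp; the last joint's range is limited). The gripper opens to 85 mm and grips with 20 to 120 N. Pads are 22 mm wide; open, the fingers measure 114 mm over their backs; the gripper's body (76 mm by 85 mm) begins 54 mm behind the grasp point. The pads swing forward as they close: fully open they stand 13 mm farther back than shut.
Start: joints at [-1.279, 0.423, 1.63, -0, 1.089, -0.019], TCP at [0.191, -0.595, 0.236] pointing down, gripper open.
Joint ranges: [-3, 3], [-0.9, 2.11], [0.09, 2.58], [-1.31, 4.45], [0.11, 2.69], [-2.54, 2.54]. Speed limits (rad/s): [2.39, 2.39, 3.01, 3.14, 3.14, 3.14].

INTERFACE

Orientations are given as a 3x3 rotation matrix whose columns are the frame's x, y, z axes.
In Python, from station import manip gives the robot as it stands. The module is installed in compiled form; this text tells all that it offers.
- The arm moves only by the tool arm_command, never from a script. Its arguments are lists of equal length, an entry for each row: "translation": the shift along the tool's x, y, z in cm, a list of three; "dr": the turn, a rotation vector about the tool's x, y, z in degrees, a list of three; "gripper": the opening, from 0 (shut) to 1 (fully open). In form: {"translation": [[x, y, z], ...], "dr": [[wx, wy, wz], ...], "gripper": [gripper, ...]}. A call has 1 to 10 rows; each row shifts and turns the commanded pose from where the row before left it, along the tool's axes as they then stand; what a row does not reach is not made up. A row lasts 1/10 s, in which the tool goes at most 50 mm and 8.59 degrees, less where a joint would pass 70% of its speed; a pose out of reach is approached as far as the arm can. A call with a gripper value outside its range is refused whole. The fingers move at their own pace and stop on an object; "squeeze" is the grip in N (left out, the last holds). Time passes only in rows, so rows that do not move let the fingers close. It gives the time, the measured TCP pose, the force, the opening and the grip force at its end, in the units of the state.
- manip.read_state(): the state, without advancing time (a new reading comes with each control period).
- manip.get_image(name): name is "side" or "top"; returns a dict with "image" (384x512x3 uint8, red, green, blue), "z_map" (384x512 float32, m along the optical axis (not along the pixel's ray), 0 where there is no reading), "fx", "fy", "cx", "cy" (pixels), "R" (3x3) and "t" (3): a world point X has camera coordinates R X + t. Camera axes: x right, y down, z forward; pixel columns grow to the right and rows downward; lengths in m; the calibration is good to about 2 mm. A picture is of the moment at which its call begins.
- manip.finish_job(): hands the job in; it is judged then, once.
The state is a dict: "time_s": time; "joint_pos": joint angles; "joint_vel": joint speeds; "effort": joint torques, N m; "ee_pos": TCP position; "tcp_rot": TCP orientation; "force": force on the tool from outside, world axes, zero at the start; "moment": the same for the moment, N m; "finger_gap": opening from 0.0 (shut) to 1.0 (fully open); "gripper_force": force on a finger pad.
Only numpy, scipy, OpenCV 4.12 (cv2) and the standard library are available. Lean on these libraries where they do the work, as an engineer would, in place of code of your own. Each camera call takes 0.05 s, during which the arm holds its last target. There are 200 camera calls.

TASK

Get this open drive unit ready for its belt: turn the big toothed pulley until the line engraved across its rim squarely faces the tip of the fixed pointer, and set the selector knob to its fifth tick, that is four clicks clockwise up from the first one at its anticlockwise stop. Keep off the bare circuit board, and leave the other things on the bench and in the tray where they are.

Things in the scene. Friction and masses are not known exactly. Their poses are not given: they have to be found in the camera images.
- unit: fixed drive unit: sheet tray, edges 34 mm high, on a black base 290 x 390. Origin: centre of its underside; z up, x from front (robot side) to back, y left. In its frame (mm): pulley axis (0, -70); motor, 57 square, 99 high, at (0, 100); selector (-92, 105) on a control box 74 x 90, 62 high; pointer bracket x 81 to 125, y -70, 95 high. Free above 40 mm in front (-x) and right (-y) of the pulley
- pulley_hub (a point): on the vertical axis of the big timing pulley, level with its rim's top face, 95 mm up; turns with it, x along the engraved line. Pulley 152 mm across, 22 high; rim radii 60 to 76 mm, 16 mm proud of the web inside it, so it can be pinched from above, one finger inside; hub radius 20, 2 mm above the rim (shaft end 4). Turns both ways without stops, stays where left (drag 0.07 N m)
- pulley_mark (a point): outer end of the single engraved line, on the top edge of the pulley's rim, 76 mm from the axis; the dark line, 4 mm wide, runs radially across the rim's top face and on over the recessed web to the hub
- pointer_tip (a point): the tip of the fixed dark steel pointer, a tongue tapering to 4 mm wide and 3 mm thick on a bracket at the back of the unit, level with the rim's top face and 5 mm outside the rim, straight behind the pulley's axis (axes as unit: x points radially away from the pulley, y along the rim)
- selector_grip (a point): on the vertical axis of the black selector knob, mid-height of its grip bar, 80 mm above the bench (18 mm above the panel); x along the knob's nose, the tapered end with the white line. Bar 10 mm wide, 38 mm long, 7 to 27 mm above the panel, over a round skirt of radius 19 mm that reaches 7 mm above the panel
- selector (a joint): angle of the selector (rad), 0 at the first tick against its anticlockwise stop, growing clockwise as seen from above; eight engraved ticks, a detent (click) every 30 degrees (0.524), stop at 3.67. It snaps into the nearest click when let go; a click takes about 0.06 N m. The fifth tick is 2.094
- board: bare green circuit board, 60 x 150 mm, on standoffs at the back left of the tray, its top 24 mm above the bench, parts on it up to 36 mm; origin under its centre
- idler: small loose aluminium idler roller, 34 mm across and 22 mm high, standing on the tray floor (12 mm above the bench) in front of the pulley; origin at the centre of its underside
- screwdriver: hand screwdriver, 170 mm long, lying on the bench in front of the unit; origin under its middle
- cup_a: cardboard cup of brass screws, 86 mm across, 62 mm high, origin at the centre of its underside
- cup_b: cardboard cup of bright screws, same size and origin
- cup_c: cardboard cup of dark screws, same size and origin
- tape_roll: roll of grey tape lying flat, 110 mm across, 18 mm high; origin at the centre of its underside
- heatsink: black finned heatsink, 110 x 70 x 32 mm; origin at the centre of its underside
- spare_board: spare green circuit board lying on the bench, 90 x 55 mm, 15 mm high; origin at the centre of its underside

How it is judged:
At the end, for the whole second after the job is handed in: The engraved line faces the pointer: its outer end lies within 3.5 mm (2.6 degrees) either way of the pointer's centre line, on the pointer's side; and the selector rests in the click of its fifth tick (2.094 rad, within 0.13 rad) (y of pulley_mark in the frame of pointer_tip between -0.0035 and 0.0035 m and x of pulley_mark in the frame of pointer_tip above -0.02 m and value of joint selector between 1.96 and 2.23 rad); the robot touches nothing.
It fails at once if the bare circuit board is pressed (more than 2 N) (contact force between any of the fingers, the arm and board above 2 N).
It fails at once if another thing on the bench or in the tray is shifted by more than 20 mm (distance of any of idler, screwdriver, cup_a, cup_b, cup_c, tape_roll, heatsink, spare_board from where it was at the start of the episode above 0.02 m).
It also fails if it takes over 72 s, if anything falls off the work surface, if the arm or the gripper's body presses on something with over 40 N, if the wrist force passes 120 N, or if a joint passes its speed limit or range.

## Working session

There is one attempt and no reset: what is moved stays moved. The work goes in short steps, Python scripts to look and compute and a tool call to move; the robot and the scene stay as the last step left them, time stands still between calls to the robot, and variables do not carry over. Pictures are saved under pics/ and viewed, at most 10 in all, crops included, and the job is handed in when it is done.

Besides the shell and the picture viewer there is one more tool, called after "Emit:" as name(argument=value, ...) on one line, values as JSON. arm_command: Moves the arm, as the interface text tells. Its arguments: {"type":"object","properties":{"translation":{"type":"array","items":{"type":"array","items":{"type":"number"}}},"dr":{"type":"array","items":{"type":"array","items":{"type":"number"}}},"gripper":{"type":"array","items":{"type":"number"}},"squeeze":{"type":"number"}},"required":["translation","dr","gripper"]}

```bash
mkdir -p pics; cat > h.py <<'E'
import numpy as np, cv2
from station import manip
def grab(n):
    d=manip.get_image(n); np.savez('%s.npz'%n,**d); return d
def load(n): return dict(np.load('%s.npz'%n))
def ray(d,u,v,z):
    "pixel to world point on plane z"
    r=d['R'].T@np.array([(u-d['cx'])/d['fx'],(v-d['cy'])/d['fy'],1.]); o=-d['R'].T@d['t']
    return o+r*(z-o[2])/r[2]
def proj(d,X):
    c=d['R']@np.asarray(X)+d['t']; return np.array([d['fx']*c[0]/c[2]+d['cx'],d['fy']*c[1]/c[2]+d['cy']])
def cloud(d):
    v,u=np.mgrid[:384,:512]; z=d['z_map']
    c=np.stack([(u-d['cx'])/d['fx']*z,(v-d['cy'])/d['fy']*z,z],-1)
    P=(c-d['t'])@d['R']; P[z==0]=np.nan; return P
E
python3 - <<'E'
from h import *
s=manip.read_state(); print(s['time_s'],s['ee_pos'],s['tcp_rot'])
for n in('top','side'):
    d=grab(n); cv2.imwrite('pics/%s0.png'%n,cv2.resize(d['image'][...,::-1],(800,600),interpolation=cv2.INTER_CUBIC)); print(n,-d['R'].T@d['t'],d['R'],d['fx'])
E
```

```text
0.0 [ 0.19098776 -0.59453149  0.23524736] [[ 9.52099412e-01  3.05788336e-01 -4.50445883e-04]
 [ 3.05788667e-01 -9.52098306e-01  1.45167062e-03]
 [ 1.50351812e-05 -1.51987599e-03 -9.99998845e-01]]
top [ 0.42250188 -0.00810124  1.43419375] [[-0.00912851 -0.9999207  -0.00867501]
 [-0.99786745  0.0096698  -0.06455266]
 [ 0.06463142  0.00806724 -0.9978766 ]] 436.6564153654032
side [ 0.35393299 -1.03305168  0.87019706] [[ 0.9854886  -0.16892093 -0.01667121]
 [-0.11677558 -0.60342021 -0.78882667]
 [ 0.12318959  0.77932648 -0.61438958]] 494.5894725373453
```

View pics/top0.png

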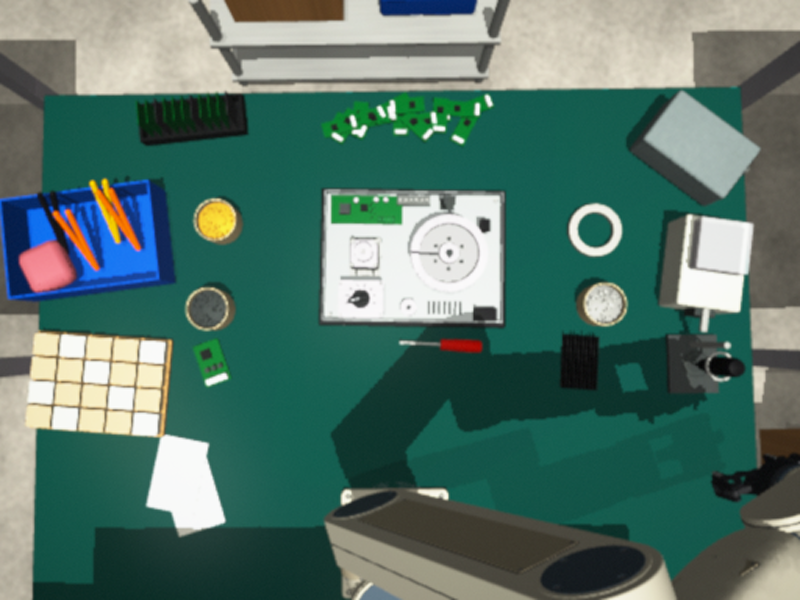

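View pics/side0.png

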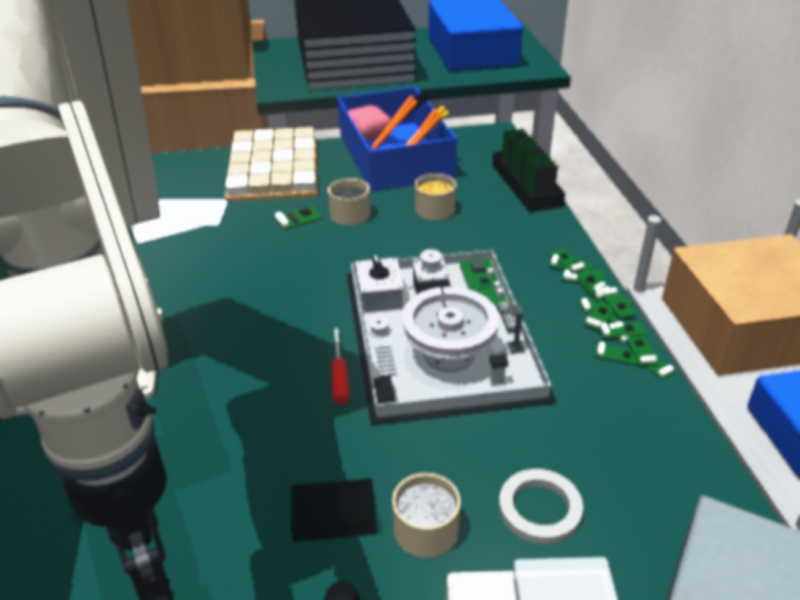

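Top view: pulley hub ≈(449,253), with the engraved line pointing left to ≈(412,252). The pointer is at ≈(447,202) and the knob at ≈(357,298). In the side view the hub is ≈(450,316) and the knob ≈(378,268). I'll zoom in on both.

```bash
python3 - <<'E'
from h import *
d=load('top'); im=d['image'][...,::-1]
a=im[112:215,200:330]; cv2.imwrite('pics/topc.png',cv2.resize(a,None,fx=5.8,fy=5.8,interpolation=cv2.INTER_CUBIC))
P=cloud(d); 
reg=np.zeros((384,512),bool); reg[110:215,195:335]=1
def m(lo,hi): return reg&(P[...,2]>lo)&(P[...,2]<hi)
for lo,hi in((.05,.07),(.085,.0935),(.0935,.105),(.07,.093)):
    n,l,st,c=cv2.connectedComponentsWithStats(m(lo,hi).astype(np.uint8))
    for i in range(1,n):
        if st[i,4]>25: q=P[l==i]; print(lo,st[i],np.nanmedian(q,0).round(4),q.min(0).round(3),q.max(0).round(3))
E
```

```text
0.05 [307 139   7   9  55] [ 0.6489 -0.1879  0.0633] [ 0.635 -0.198  0.051] [ 0.662 -0.179  0.07 ]
0.05 [224 153  10  11  36] [0.6126 0.0781 0.0674] [0.588 0.056 0.063] [0.62  0.085 0.07 ]
0.05 [224 153  19  18  98] [0.5776 0.042  0.0673] [0.565 0.028 0.051] [0.619 0.085 0.07 ]
0.05 [217 179  29  24 601] [0.5021 0.0632 0.0621] [0.464 0.019 0.054] [0.538 0.108 0.07 ]
0.085 [293 173  14  11  38] [ 0.5355 -0.1556  0.0922] [ 0.52  -0.17   0.089] [ 0.551 -0.13   0.093]
0.085 [225 188  12   6  33] [0.5008 0.0648 0.0895] [0.492 0.046 0.085] [0.507 0.081 0.093]
0.0935 [284 125   8  11  43] [ 0.688  -0.116   0.0968] [ 0.669 -0.126  0.094] [ 0.701 -0.104  0.102]
0.0935 [263 137  50  49 447] [ 0.598  -0.1013  0.0961] [ 0.514 -0.189  0.094] [ 0.663 -0.038  0.103]
0.0935 [227 155  12  11  72] [0.5929 0.0563 0.0963] [0.577 0.039 0.094] [0.609 0.073 0.103]
0.0935 [281 155  13  13 104] [ 0.5882 -0.1118  0.0978] [ 0.569 -0.13   0.094] [ 0.607 -0.093  0.104]
0.0935 [299 167  13  11  38] [ 0.5506 -0.1694  0.0964] [ 0.538 -0.185  0.094] [ 0.569 -0.147  0.102]
0.07 [ 266  139   44   44 1140] [ 0.5876 -0.1156  0.0795] [ 0.523 -0.18   0.071] [ 0.658 -0.047  0.093]
0.07 [224 162  15   8  49] [0.5795 0.0582 0.0744] [0.568 0.04  0.07 ] [0.59  0.084 0.093]
0.07 [223 185  14  11  70] [0.4996 0.0655 0.0839] [0.486 0.046 0.07 ] [0.517 0.087 0.093]
```

View pics/topc.png

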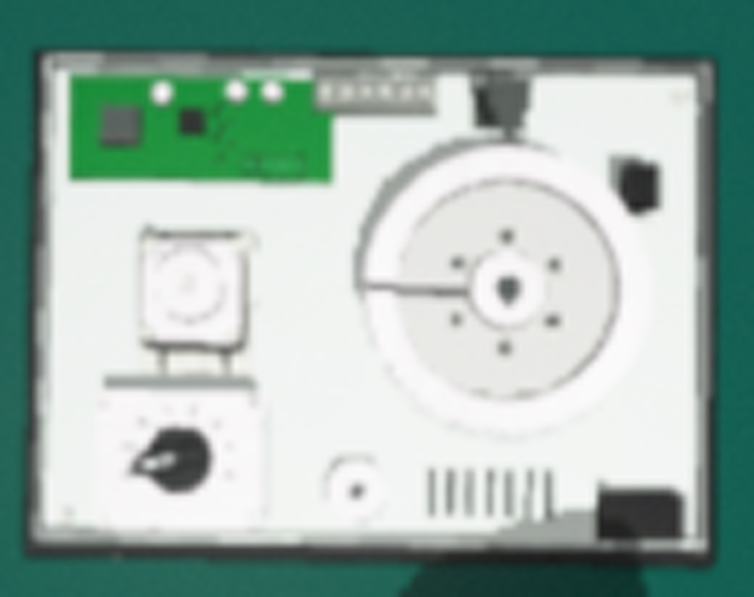

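The crop shows the engraved line running from the hub (508,290) left to (365,287). The pointer tip is at ≈(510,135) and the knob centre ≈(182,460), nose pointing left to (130,466). Next I'll fix the unit pose and identify the knob tick.

```bash
python3 - <<'E'
from h import *
d=load('top'); im=d['image'][...,::-1].copy()
hsv=cv2.cvtColor(im,cv2.COLOR_BGR2HSV)
# base outline: not bench green
g=cv2.inRange(hsv,(70,90,40),(95,255,140)); m=255-g; m[:105]=0;m[218:]=0;m[:,:190]=0;m[:,335:]=0
bd=cv2.inRange(hsv,(0,0,0),(180,255,60)); 
cs,_=cv2.findContours(m,cv2.RETR_EXTERNAL,cv2.CHAIN_APPROX_NONE); c=max(cs,key=cv2.contourArea)
r=cv2.minAreaRect(c); print('rect',r)
b=np.array([ray(d,*p,.034)for p in cv2.boxPoints(r)]); print(b.round(4)); print('ctr',b.mean(0),np.linalg.norm(np.diff(b,axis=0),axis=1))
# hub and mark at sub pixel
k=200,112; f=lambda x,y,z: ray(d,(x+.5)/5.8-.5+k[0],(y+.5)/5.8-.5+k[1],z)
print('hub',f(508,290,.099),'mark out',f(365,287,.095),'in',f(468,293,.079),'ptr',f(510,137,.095),'knob',f(182,460,.089),'nose',f(130,466,.089))
# web circle
gray=cv2.cvtColor(im,cv2.COLOR_BGR2GRAY)
a=cv2.resize(im[165:215,212:252],None,fx=12,fy=12,interpolation=cv2.INTER_CUBIC)
s=load('side'); q=proj(s,f(182,460,.08)); print(q)
x,y=map(int,q); e=cv2.resize(s['image'][y-25:y+25,x-16:x+16,::-1],None,fx=12,fy=12,interpolation=cv2.INTER_CUBIC)
e=np.clip((e.astype(float)-90)*1.6,0,255) ; a=np.clip((a.astype(float)-120)*2,0,255)
a[a>0]=a[a>0]
# local contrast
def lc(x): 
    return cv2.createCLAHE(4,(3,3)).apply(cv2.cvtColor(x,cv2.COLOR_BGR2GRAY))
A=lc(cv2.resize(im[165:215,212:252],None,fx=12,fy=12,interpolation=cv2.INTER_CUBIC)); Bq=cv2.resize(s['image'][y-25:y+25,x-13:x+13,::-1],None,fx=12,fy=12,interpolation=cv2.INTER_CUBIC)
cv2.imwrite('pics/knob.png',np.hstack([A,lc(Bq)]))
E
```

```text
rect ((263.58233642578125, 164.64743041992188), (118.15523529052734, 87.51271057128906), 0.8814040422439575)
[[ 0.4487  0.1523  0.034 ]
 [ 0.7326  0.1473  0.034 ]
 [ 0.7224 -0.2358  0.034 ]
 [ 0.4394 -0.2259  0.034 ]]
ctr [ 0.58578428 -0.04055574  0.034     ] [0.28400012 0.38323714 0.2832582 ]
hub [ 0.58604563 -0.11185495  0.099     ] mark out [ 0.58891526 -0.03619694  0.095     ] in [ 0.58709163 -0.09188579  0.079     ] ptr [ 0.66863699 -0.11443116  0.095     ] knob [0.49804667 0.06205439 0.089     ] nose [0.49511489 0.08975855 0.089     ]
[242.84319773 170.12399739]
```

View pics/knob.png

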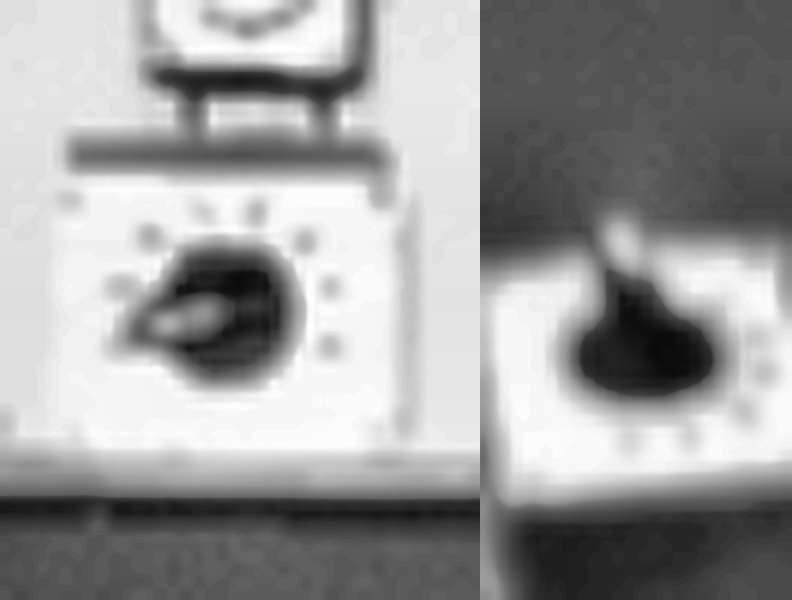

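Eight ticks show in the crop, from (115,345) clockwise to (330,347). The nose sits on the first one at the anticlockwise stop, so the selector reads about 0. It needs 120° clockwise. The pulley needs about 89° clockwise, so I'll do that first by pinching the rim at its right side.

Emit:
arm_command(translation=[[2.57,-1.36,0],[2.57,-1.36,0],[2.57,-1.36,0],[2.57,-1.36,0],[2.57,-1.36,0],[2.57,-1.36,0],[2.57,-1.36,0],[2.57,-1.36,0],[2.57,-1.36,0],[2.57,-1.36,0]], dr=[[0,0,0],[0,0,0],[0,0,0],[0,0,0],[0,0,0],[0,0,0],[0,0,0],[0,0,0],[0,0,0],[0,0,0]], gripper=[0.5,0.5,0.5,0.5,0.5,0.5,0.5,0.5,0.5,0.5], squeeze=25)

```text
time_s: 1.1
ee_pos: [0.3948, -0.3859, 0.2357]
tcp_rot: [[0.952, 0.306, -0.0], [0.306, -0.952, 0.0], [-0.0, -0.001, -1.0]]
force: [-0.6, -0.5, 0.3]
finger_gap: 0.501
gripper_force: 0.0
```

Emit:
arm_command(translation=[[2.57,-1.36,0],[2.57,-1.36,0],[2.57,-1.36,0],[2.57,-1.36,0],[2.57,-1.36,0],[2.57,-1.36,0],[2.57,-1.36,0],[2.57,-1.36,0],[2.57,-1.36,0],[2.57,-1.36,0]], dr=[[0,0,0],[0,0,0],[0,0,0],[0,0,0],[0,0,0],[0,0,0],[0,0,0],[0,0,0],[0,0,0],[0,0,0]], gripper=[0.5,0.5,0.5,0.5,0.5,0.5,0.5,0.5,0.5,0.5])

```text
time_s: 2.1
ee_pos: [0.5978, -0.1778, 0.2356]
tcp_rot: [[0.952, 0.306, -0.001], [0.306, -0.952, 0.0], [-0.001, -0.0, -1.0]]
force: [0.6, -0.3, -0.3]
finger_gap: 0.501
gripper_force: 0.0
```

Emit:
arm_command(translation=[[0,0,0],[0,0,0],[0,0,0],[0,0,0],[0,0,0],[0,0,0],[0,0,0],[0,0,0],[0,0,0],[0,0,0]], dr=[[0,0,-8.5],[0,0,-8.5],[0,0,-8.5],[0,0,-8.5],[0,0,-8.5],[0,0,-8.5],[0,0,-8.5],[0,0,-8.5],[0,0,-8.5],[0,0,-8.5]], gripper=[0.5,0.5,0.5,0.5,0.5,0.5,0.5,0.5,0.5,0.5])

```text
time_s: 3.1
ee_pos: [0.597, -0.1788, 0.2355]
tcp_rot: [[-0.228, 0.974, -0.001], [0.974, 0.228, 0.0], [0.0, -0.001, -1.0]]
force: [-0.7, -0.0, 1.5]
finger_gap: 0.498
gripper_force: 0.0
```

Emit:
arm_command(translation=[[0,0,0],[0,0,0],[0,0,0],[0,0,0],[0,0,0],[0,0,0],[0,0,0],[0,0,0],[0,0,0],[0,0,0]], dr=[[0,0,-8.5],[0,0,-8.5],[0,0,-8.5],[0,0,-8.5],[0,0,-8.5],[0,0,-8.5],[0,0,-8.5],[0,0,-8.5],[0,0,-8.5],[0,0,0]], gripper=[0.5,0.5,0.5,0.5,0.5,0.5,0.5,0.5,0.5,0.5])

```text
time_s: 4.1
ee_pos: [0.5971, -0.1788, 0.2356]
tcp_rot: [[-1.0, 0.011, -0.001], [0.011, 1.0, 0.0], [0.001, 0.0, -1.0]]
force: [-0.1, -0.3, -0.1]
finger_gap: 0.499
gripper_force: 0.0
```

Emit:
arm_command(translation=[[1.25,-0.1,0],[0,0,2],[0,0,2],[0,0,2],[0,0,2],[0,0,2],[0,0,1.4],[0,0,0.7],[0,0,0.6],[0,0,0]], dr=[[0,0,0],[0,0,0],[0,0,0],[0,0,0],[0,0,0],[0,0,0],[0,0,0],[0,0,0],[0,0,0],[0,0,0]], gripper=[0.5,0.5,0.5,0.5,0.5,0.5,0.5,0.5,0.5,0.5])

```text
time_s: 5.1
ee_pos: [0.5846, -0.1797, 0.1088]
tcp_rot: [[-1.0, 0.013, -0.0], [0.013, 1.0, 0.0], [0.0, 0.0, -1.0]]
force: [0.0, -0.5, 0.2]
finger_gap: 0.497
gripper_force: 0.0
```

Emit:
arm_command(translation=[[0,0,0],[0,0,0],[0,0,0],[0,0,0],[0,0,0],[0,0,0],[0,0,0]], dr=[[0,0,0],[0,0,0],[0,0,0],[0,0,0],[0,0,0],[0,0,0],[0,0,0]], gripper=[0.4,0.3,0.2,0.1,0.05,0.05,0.05], squeeze=25)

```text
time_s: 5.8
ee_pos: [0.5848, -0.1797, 0.109]
tcp_rot: [[-1.0, 0.012, 0.0], [0.012, 1.0, -0.0], [-0.0, -0.0, -1.0]]
force: [0.3, -0.0, -0.1]
finger_gap: 0.05
gripper_force: 0.0
```

The fingers closed to 4 mm without meeting the rim. I need to look.

```bash
python3 - <<'E'
from h import *
a=grab('side'); b=grab('top')
q=proj(a,(.585,-.15,.1)).astype(int); p=proj(b,(.585,-.13,.1)).astype(int); print(q,p)
A=a['image'][q[1]-60:q[1]+60,q[0]-50:q[0]+50,::-1]; B=b['image'][p[1]-60:p[1]+60,p[0]-30:p[0]+30,::-1]
cv2.imwrite('pics/look1.png',cv2.resize(np.hstack([A,B]),None,fx=5,fy=5,interpolation=cv2.INTER_CUBIC))
E
```

```text
[291 209] [293 161]
```

View pics/look1.png

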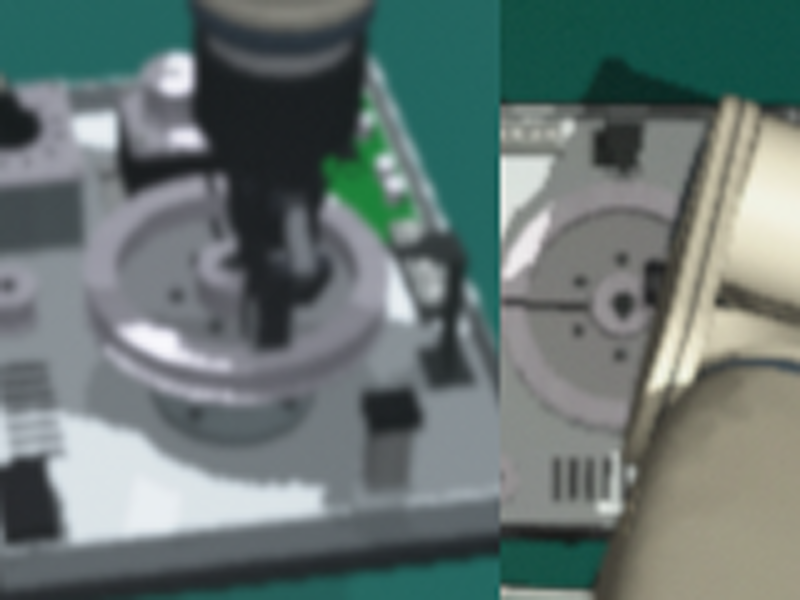

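```bash
python3 - <<'E'
from h import *
a=load('side'); P=cloud(a)
f=lambda p:(np.array(p)-[291-50,209-60])*5
for X in[(.5848,-.1797,.084),(.5848,-.1797,.109),(.585,-.1885,.095),(.585,-.1725,.095),(.585,-.1735,.079),(.585,-.1117,.099)]: print(X,f(proj(a,X)))
print('col through tip');
for v in range(196,232): print(v,(v-149)*5,P[v,294].round(3),P[v,300].round(3),P[v,280].round(3),a['image'][v,294])
print(manip.read_state()['gripper_force'],manip.read_state()['finger_gap'])
E
```

```text
(0.5848, -0.1797, 0.084) [265.52048444 369.75457106]
(0.5848, -0.1797, 0.109) [267.31527464 329.9313762 ]
(0.585, -0.1885, 0.095) [271.08074525 364.46815681]
(0.585, -0.1725, 0.095) [263.1841205  342.46566195]
(0.585, -0.1735, 0.079) [262.56200207 369.02804526]
(0.585, -0.1117, 0.099) [234.85680489 256.67080679]
col through tip
196 235 [ 0.574 -0.21   0.191] [ 0.581 -0.232  0.207] [ 0.575 -0.067  0.079] [30 33 36]
197 240 [ 0.575 -0.205  0.185] [ 0.582 -0.228  0.202] [ 0.574 -0.073  0.081] [32 35 38]
198 245 [ 0.578 -0.194  0.173] [ 0.581 -0.233  0.203] [ 0.573 -0.077  0.08 ] [37 40 43]
199 250 [ 0.578 -0.196  0.171] [ 0.581 -0.233  0.2  ] [ 0.572 -0.079  0.08 ] [44 47 50]
200 255 [ 0.577 -0.2    0.172] [ 0.582 -0.232  0.196] [ 0.571 -0.085  0.081] [46 50 53]
201 260 [ 0.571 -0.221  0.187] [ 0.58  -0.239  0.2  ] [ 0.566 -0.105  0.095] [42 45 49]
202 265 [ 0.584 -0.175  0.145] [ 0.58  -0.239  0.196] [ 0.566 -0.109  0.094] [37 40 44]
203 270 [ 0.571 -0.222  0.182] [ 0.579 -0.242  0.196] [ 0.564 -0.115  0.096] [35 38 41]
204 275 [ 0.571 -0.222  0.179] [ 0.579 -0.241  0.193] [ 0.565 -0.1
[... 1760 characters left out ...]
4] [ 0.551 -0.178  0.085] [102 102 110]
225 380 [ 0.582 -0.19   0.087] [ 0.597 -0.187  0.082] [ 0.551 -0.178  0.081] [100 101 109]
226 385 [ 0.583 -0.186  0.08 ] [ 0.597 -0.189  0.08 ] [ 0.551 -0.176  0.077] [104 104 112]
227 390 [ 0.583 -0.188  0.079] [ 0.597 -0.188  0.077] [ 0.551 -0.177  0.074] [114 115 123]
228 395 [ 0.583 -0.186  0.074] [ 0.597 -0.189  0.074] [ 0.551 -0.18   0.074] [121 122 131]
229 400 [ 0.583 -0.19   0.074] [ 0.613 -0.135  0.02 ] [ 0.55  -0.182  0.073] [114 118 125]
230 405 [ 0.595 -0.144  0.027] [ 0.613 -0.136  0.017] [ 0.562 -0.13   0.02 ] [ 99 107 112]
231 410 [ 0.596 -0.141  0.021] [ 0.612 -0.139  0.016] [ 0.561 -0.136  0.022] [ 92 102 106]
0.0 0.05070310763466854
```

The depth map puts the lower end of the finger near z≈0.11, above the rim. I'll lift and measure the tip height, both shut and part open.

Emit:
arm_command(translation=[[0,0,-2],[0,0,-2],[0,0,-2],[0,0,0]], dr=[[0,0,0],[0,0,0],[0,0,0],[0,0,0]], gripper=[0.05,0.05,0.05,0.05])

```text
time_s: 6.3
ee_pos: [0.5866, -0.1803, 0.1717]
tcp_rot: [[-1.0, 0.012, 0.005], [0.012, 1.0, -0.002], [-0.005, -0.001, -1.0]]
force: [-0.1, 0.1, 0.6]
finger_gap: 0.052
gripper_force: 0.0
```

```bash
cat > tip.py <<'E'
from h import *
a=grab('side'); P=cloud(a); s=manip.read_state(); t=s['ee_pos']
m=(np.abs(P[...,0]-t[0])<.03)&(np.abs(P[...,1]-t[1])<.06)&(P[...,2]>t[2]-.05)&(P[...,2]<t[2]+.06)
q=P[m]; print(t,s['finger_gap'],s['force'])
for z in np.arange(-.045,.03,.005):
    k=q[(q[:,2]-t[2]>=z)&(q[:,2]-t[2]<z+.005)]
    if len(k): print(round(z,3),len(k),k.min(0).round(3)[:2],k.max(0).round(3)[:2])
p=proj(a,t).astype(int); A=a['image'][p[1]-40:p[1]+40,p[0]-40:p[0]+40,::-1]
A=cv2.resize(A,None,fx=7,fy=7,interpolation=cv2.INTER_CUBIC)
for dz in(0,-.025):
    u=(proj(a,t+[0,0,dz])-p+40)*7; cv2.circle(A,tuple(map(int,u)),4,(0,0,255),-1)
cv2.imwrite('pics/tip%d.png'%int(s['time_s']*100),A); print(int(s['time_s']*100))
E
python3 tip.py
```

```text
[ 0.58569912 -0.17999994  0.1702367 ] 0.04793232982991945 [0.04368066 0.29878329 0.19307213]
-0.005 10 [ 0.575 -0.193] [ 0.596 -0.179]
-0.0 11 [ 0.574 -0.195] [ 0.595 -0.181]
0.005 19 [ 0.574 -0.198] [ 0.595 -0.18 ]
0.01 19 [ 0.574 -0.199] [ 0.595 -0.178]
0.015 21 [ 0.574 -0.199] [ 0.595 -0.177]
0.02 21 [ 0.574 -0.198] [ 0.594 -0.178]
0.025 11 [ 0.573 -0.199] [ 0.59  -0.178]
635
```

View pics/tip635.png

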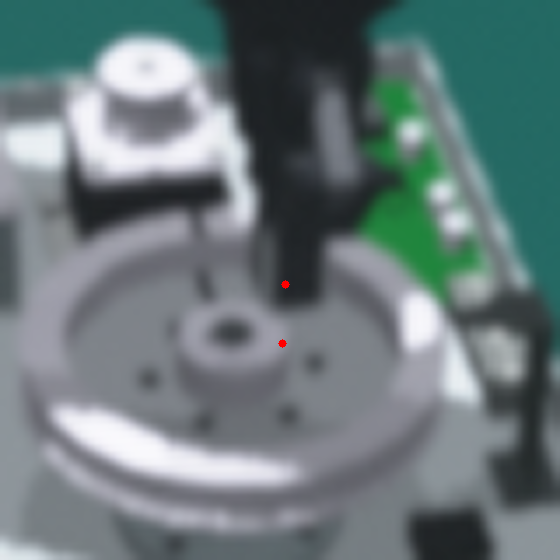

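The picture shows the fingertip at row ≈302, between the TCP marker (284) and the 25 mm mark (343). So the tips stand only about 5 mm ahead of the TCP, and I'll go correspondingly lower: TCP at about 0.088 for the rim.

Emit:
arm_command(translation=[[0,0,0],[0,0,0],[0,0,2],[0,0,2],[0,0,1.5],[0,0,0.8],[0,0,0.6],[0,0,0.6],[0,0,0.4],[0,0,0]], dr=[[0,0,0],[0,0,0],[0,0,0],[0,0,0],[0,0,0],[0,0,0],[0,0,0],[0,0,0],[0,0,0],[0,0,0]], gripper=[0.45,0.45,0.45,0.45,0.45,0.45,0.45,0.45,0.45,0.45])

```text
time_s: 7.35
ee_pos: [0.5848, -0.1797, 0.0898]
tcp_rot: [[-1.0, 0.012, -0.0], [0.012, 1.0, 0.0], [0.0, 0.0, -1.0]]
force: [-0.7, -0.1, -0.6]
finger_gap: 0.45
gripper_force: 0.0
```

Emit:
arm_command(translation=[[0,0,0],[0,0,0],[0,0,0],[0,0,0],[0,0,0],[0,0,0]], dr=[[0,0,0],[0,0,0],[0,0,0],[0,0,0],[0,0,0],[0,0,0]], gripper=[0.35,0.25,0.15,0.1,0.1,0.1], squeeze=25)

```text
time_s: 7.95
ee_pos: [0.5854, -0.1805, 0.0907]
tcp_rot: [[-1.0, 0.012, 0.001], [0.012, 1.0, -0.001], [-0.001, -0.001, -1.0]]
force: [0.1, -5.9, 2.2]
finger_gap: 0.177
gripper_force: 24.5
```

Emit:
arm_command(translation=[[0.71,0.04,0],[0.71,0.04,0],[0.71,0.04,0],[0.71,0.04,0],[0.71,0.04,0],[0,0,0]], dr=[[0,0,6],[0,0,6],[0,0,6],[0,0,6],[0,0,6],[0,0,0]], gripper=[0.1,0.1,0.1,0.1,0.1,0.1])

```text
time_s: 8.55
ee_pos: [0.5507, -0.1706, 0.0906]
tcp_rot: [[-0.858, 0.513, 0.001], [0.513, 0.858, -0.001], [-0.001, -0.001, -1.0]]
force: [-1.6, -6.7, 2.3]
finger_gap: 0.18
gripper_force: 25.9
```

Emit:
arm_command(translation=[[0.71,0.04,0],[0.71,0.04,0],[0.71,0.04,0],[0.71,0.04,0],[0.71,0.04,0],[0,0,0]], dr=[[0,0,6],[0,0,6],[0,0,6],[0,0,6],[0,0,6],[0,0,0]], gripper=[0.1,0.1,0.1,0.1,0.1,0.1])

```text
time_s: 9.15
ee_pos: [0.5262, -0.1448, 0.0906]
tcp_rot: [[-0.487, 0.874, 0.0], [0.874, 0.487, -0.0], [-0.0, -0.0, -1.0]]
force: [-2.4, -6.2, 3.4]
finger_gap: 0.172
gripper_force: 27.3
```

Emit:
arm_command(translation=[[0.71,0.04,0],[0.71,0.04,0],[0.71,0.04,0],[0.71,0.04,0],[0.59,0.03,0],[0,0,0],[0,0,0]], dr=[[0,0,6],[0,0,6],[0,0,6],[0,0,6],[0,0,5],[0,0,0],[0,0,0]], gripper=[0.1,0.1,0.1,0.1,0.1,0.1,0.1])

```text
time_s: 9.85
ee_pos: [0.5181, -0.1121, 0.0906]
tcp_rot: [[-0.006, 1.0, 0.0], [1.0, 0.006, -0.0], [-0.0, 0.0, -1.0]]
force: [-1.9, -4.5, 5.8]
finger_gap: 0.177
gripper_force: 27.7
```

Emit:
arm_command(translation=[[0,0,0],[0,0,0],[0,0,0],[0,0,-1],[0,0,-2],[0,0,-2.5],[0,0,-2.5]], dr=[[0,0,0],[0,0,0],[0,0,0],[0,0,0],[0,0,0],[0,0,0],[0,0,0]], gripper=[0.25,0.4,0.4,0.4,0.4,0.4,0.4])

```text
time_s: 10.55
ee_pos: [0.5178, -0.1117, 0.1713]
tcp_rot: [[-0.006, 1.0, -0.0], [1.0, 0.006, 0.0], [0.0, -0.0, -1.0]]
force: [0.1, -0.1, 0.7]
finger_gap: 0.4
gripper_force: 0.0
```

Emit:
arm_command(translation=[[2.5,-0.3,0],[2.5,-0.3,0],[2.5,-0.3,0],[2.5,-0.3,0],[2.5,-0.3,0],[2.5,-0.3,0],[2.6,-0.2,0],[0,0,0],[0,0,0]], dr=[[0,0,0],[0,0,0],[0,0,0],[0,0,0],[0,0,0],[0,0,0],[0,0,0],[0,0,0],[0,0,0]], gripper=[0.4,0.4,0.4,0.4,0.4,0.4,0.4,0.4,0.4])

```text
time_s: 11.45
ee_pos: [0.4971, 0.0643, 0.1705]
tcp_rot: [[-0.007, 1.0, 0.0], [1.0, 0.007, -0.0], [-0.0, 0.0, -1.0]]
force: [0.3, 0.1, -0.2]
finger_gap: 0.398
gripper_force: 0.0
```

```bash
cp top.npz top1.npz; python3 - <<'E'
from h import *
b=grab('top'); print('knob skirt',ray(b,230.54,190.62,.069),'ticks',ray(b,230.2,190.8,.062))
B=b['image'][122:202,250:330,::-1]; cv2.imwrite('pics/p2.png',cv2.resize(B,None,fx=7,fy=7,interpolation=cv2.INTER_CUBIC))
E
```

```text
knob skirt [0.50005031 0.06442548 0.069     ] ticks [0.49989061 0.06587185 0.062     ]
```

View pics/p2.png

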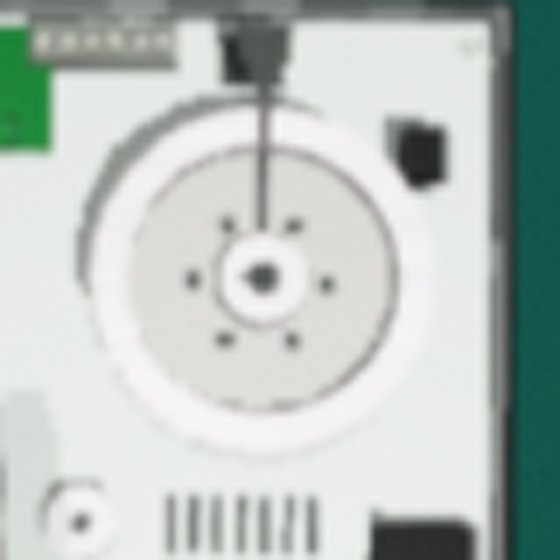

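The line now runs straight up from the hub (263,228) to the rim edge (265,105), just under the pointer tip ≈(264,88). Now a subpixel check.

```bash
python3 - <<'E'
from h import *
b=load('top'); g=cv2.cvtColor(b['image'],cv2.COLOR_RGB2GRAY).astype(float)
pts=[]
for v in range(126,158):
    r=g[v,282:294]; bg=np.median(np.r_[g[v,279:284],g[v,292:297]]) if v>137 else np.percentile(g[v,278:298],85); w=np.clip(bg-r-12,0,None)
    if w.sum()>20:
        c=(w*np.arange(282,294)).sum()/w.sum(); z=.0795 if 143<v<156 else .095; X=ray(b,c,v,z); pts.append((v,c,X)); print(v,round(c,2),w.sum().round(),X.round(4),r.astype(int))
E
```

```text
126 286.38 1175.0 [ 0.6975 -0.1113  0.095 ] [114 101  87  88  90  90  91  89  97 152 213 228]
127 286.12 1288.0 [ 0.6944 -0.1105  0.095 ] [ 77  69  78  84  85  85  84  85  94 161 221 230]
128 285.99 1317.0 [ 0.6912 -0.11    0.095 ] [ 60  52  74  84  85  85  84  85  97 167 227 230]
129 285.97 1305.0 [ 0.6881 -0.1099  0.095 ] [ 65  48  72  85  86  87  86  87  99 170 227 230]
130 285.9 1305.0 [ 0.685  -0.1097  0.095 ] [ 66  48  63  78  85  87  86  89 107 176 228 230]
131 285.65 1242.0 [ 0.6819 -0.1088  0.095 ] [ 78  48  51  69  84  86  86  94 145 207 230 231]
132 285.52 1186.0 [ 0.6787 -0.1084  0.095 ] [ 87  54  50  65  85  85  88 102 169 226 231 232]
133 285.68 1097.0 [ 0.6756 -0.1088  0.095 ] [103  82  75  79  89  87  90 104 165 223 231 232]
134 286.33 621.0 [ 0.6724 -0.1108  0.095 ] [182 173 159 156 136  97 113 150 185 221 231 231]
135 286.49 564.0 [ 0.6693 -0.1113  0.095 ] [191 182 169 164 143 104 117 154 186 217 229 231]
136 286.47 754.0 [ 0.6662 -0.1112  0.095 ] [155 152 145 141 127 110 116 137 164 190 201 214]
137 287.24 156.0 [ 0.663  -0.1135  0.095 ] [182 190 199 201 182 131 14
[... 1173 characters left out ...]
795] [219 218 219 215 181 134 190 217 218 219 218 219]
151 286.9 111.0 [ 0.6217 -0.113   0.0795] [217 218 218 215 181 134 192 216 218 219 217 218]
152 286.54 115.0 [ 0.6186 -0.1118  0.0795] [196 207 218 215 181 135 191 217 216 210 209 216]
153 286.92 171.0 [ 0.6154 -0.113   0.0795] [150 180 215 215 181 133 192 215 201 165 163 193]
154 287.38 242.0 [ 0.6122 -0.1144  0.0795] [123 165 211 214 186 144 194 214 187 128 135 186]
155 286.31 93.0 [ 0.6091 -0.111   0.0795] [173 180 196 210 212 209 218 210 193 182 186 208]
156 282.27 30.0 [ 0.604  -0.0973  0.095 ] [184 198 219 230 236 239 237 230 222 219 216 218]
157 282.0 24.0 [ 0.6009 -0.0964  0.095 ] [183 227 239 241 241 241 241 240 238 234 228 220]
```

The line (287.25) and the pointer tip (≈287.2) agree to well under a pixel, so the pulley is aligned. Now the knob, with its axis at ≈(0.4995, 0.065) and bar at ≈103.5°.

Emit:
arm_command(translation=[[0.09,0.25,0],[0,0,0],[0,0,2],[0,0,2],[0,0,2],[0,0,1.2],[0,0,0.8],[0,0,0.7],[0,0,0.5],[0,0,0]], dr=[[0,0,-6.5],[0,0,-6.5],[0,0,0],[0,0,0],[0,0,0],[0,0,0],[0,0,0],[0,0,0],[0,0,0],[0,0,0]], gripper=[0.4,0.4,0.4,0.4,0.4,0.4,0.4,0.4,0.4,0.4])

```text
time_s: 12.5
ee_pos: [0.4995, 0.0648, 0.0778]
tcp_rot: [[-0.23, 0.973, -0.0], [0.973, 0.23, -0.0], [0.0, -0.0, -1.0]]
force: [-0.3, 0.5, 0.2]
finger_gap: 0.403
gripper_force: 0.0
```

Emit:
arm_command(translation=[[0,0,0],[0,0,0],[0,0,0],[0,0,0],[0,0,0],[0,0,0]], dr=[[0,0,0],[0,0,0],[0,0,0],[0,0,0],[0,0,0],[0,0,0]], gripper=[0.3,0.2,0.1,0.04,0.04,0.04], squeeze=30)

```text
time_s: 13.1
ee_pos: [0.4984, 0.0647, 0.0785]
tcp_rot: [[-0.23, 0.973, -0.002], [0.973, 0.23, -0.0], [0.0, -0.002, -1.0]]
force: [-4.7, -1.9, 6.7]
finger_gap: 0.101
gripper_force: 29.7
```

Emit:
arm_command(translation=[[0,-0.15,0],[0,0,0],[0,0,0],[0,0,0],[0,0,0],[0,0,0],[0,0,0],[0,0,0],[0,0,0]], dr=[[0,0,0],[0,0,8],[0,0,8],[0,0,8],[0,0,8],[0,0,8],[0,0,8],[0,0,8],[0,0,8]], gripper=[0.04,0.04,0.04,0.04,0.04,0.04,0.04,0.04,0.04])

```text
time_s: 14.0
ee_pos: [0.4984, 0.0646, 0.0785]
tcp_rot: [[0.777, 0.629, 0.001], [0.629, -0.777, 0.0], [0.001, 0.001, -1.0]]
force: [-1.5, -1.0, 3.9]
finger_gap: 0.11
gripper_force: 29.8
```

Emit:
arm_command(translation=[[0,0,0],[0,0,0],[0,0,0],[0,0,0],[0,0,0],[0,0,0],[0,0,0],[0,0,0],[0,0,0]], dr=[[0,0,8],[0,0,8],[0,0,8],[0,0,8],[0,0,8],[0,0,8],[0,0,8],[0,0,0],[0,0,0]], gripper=[0.04,0.04,0.04,0.04,0.04,0.04,0.04,0.04,0.04])

```text
time_s: 14.9
ee_pos: [0.4984, 0.0645, 0.0785]
tcp_rot: [[0.959, -0.284, 0.001], [-0.284, -0.959, -0.0], [0.001, -0.0, -1.0]]
force: [-0.5, -1.8, 6.8]
finger_gap: 0.107
gripper_force: 30.1
```

Emit:
arm_command(translation=[[0,0,0],[0,0,0],[0,0,0],[0,0,-1],[0,0,-2],[0,0,-3],[0,0,-3],[0,0,-3]], dr=[[0,0,0],[0,0,0],[0,0,0],[0,0,0],[0,0,0],[0,0,0],[0,0,0],[0,0,0]], gripper=[0.2,0.4,0.4,0.4,0.4,0.4,0.4,0.4])

```text
time_s: 15.7
ee_pos: [0.4979, 0.0646, 0.1998]
tcp_rot: [[0.958, -0.287, 0.0], [-0.287, -0.958, 0.0], [0.0, -0.0, -1.0]]
force: [0.5, 0.1, -1.1]
finger_gap: 0.401
gripper_force: 0.0
```

Emit:
arm_command(translation=[[0,3.1,0],[0,3.1,0],[0,3.1,0],[0,3.1,0],[0,3.1,0],[0,3.1,0],[0,3.1,0],[0,3.1,0],[0,3.1,0],[0,0,0]], dr=[[0,0,0],[0,0,0],[0,0,0],[0,0,0],[0,0,0],[0,0,0],[0,0,0],[0,0,0],[0,0,0],[0,0,0]], gripper=[0.4,0.4,0.4,0.4,0.4,0.4,0.4,0.4,0.4,0.4])

```text
time_s: 16.7
ee_pos: [0.4174, -0.2053, 0.1988]
tcp_rot: [[0.957, -0.29, 0.001], [-0.29, -0.957, -0.001], [0.001, 0.001, -1.0]]
force: [0.8, 1.0, 0.9]
finger_gap: 0.403
gripper_force: 0.0
```

```bash
python3 - <<'E'
from h import *
b=grab('top'); B=b['image'][112:215,200:330,::-1]; cv2.imwrite('pics/p3.png',cv2.resize(B,None,fx=5.8,fy=5.8,interpolation=cv2.INTER_CUBIC))
E
```

View pics/p3.png

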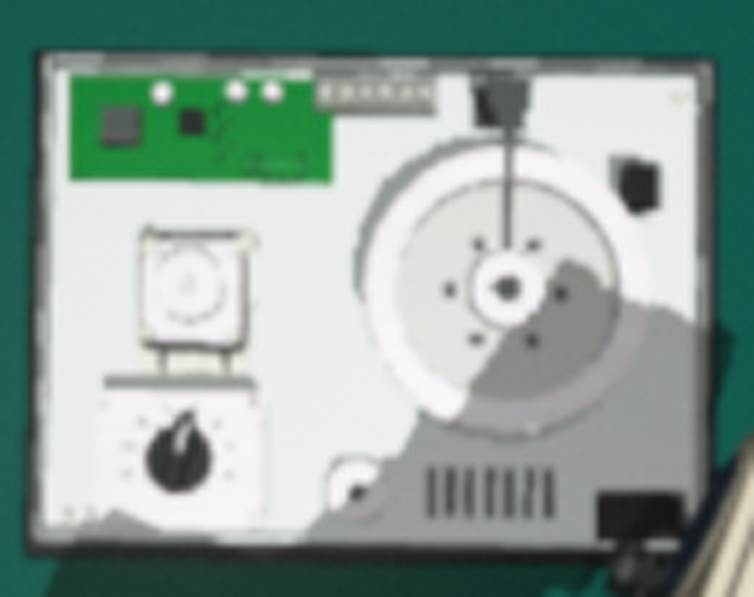

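The knob nose points to (190,415), about 15° right of straight back. Three ticks remain clockwise of it (6, 7 and 8), so it is on the fifth. The pulley line still faces the pointer, and the arm is clear.

```bash
python3 -c "
from station import manip
print(manip.finish_job())"
```

```text
the job is handed in; nothing more can be done
None
```

The job is handed in: in the last camera image the pulley's engraved line faces the pointer (measured within about 0.5 mm after turning) and the selector sits on its fifth tick. The gripper touched only the pulley rim and the selector knob and ended clear of everything; no verdict was returned.

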